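# Dry-fit two turned finials on their feet

## Task

Dry-fit the two finials on the feet that are fixed to the bench. On the square foot put, from the bottom up, the square plinth block with its sides in line with the foot's sides, then the fluted drum, then the pointed acorn; on the round foot put the wide low bun, then the ball. Each piece sits upright and fully home, its socket over the spigot below and no gap showing; let go of everything at the end and leave the three chisels that lie among the pieces where they are.

Things in the scene. Friction and masses are not known exactly. Their poses are not given: they have to be found in the camera images.
- plinth_c (a point): The square plinth block: wood, 56 x 56 mm and 36 mm high, sides along its own x and y, a shallow rosette on each side. On top it bears a tapered spigot, 12 mm high, 20 mm across at its root and 12 mm at its tip, and in its underside it has a round socket 25 to 26 mm across and 16 mm deep, in which any of the spigots fits loosely. The point is the centre of the block, 18 mm above its underside; z up. It stands on the bench.
- drum_c (a point): The fluted drum: upright wooden cylinder, 48 mm across and 48 mm high, dark flutes round its side. On top it bears a tapered spigot, 12 mm high, 20 mm across at its root and 12 mm at its tip, and in its underside it has a round socket 25 to 26 mm across and 16 mm deep, in which any of the spigots fits loosely. The point is its centre, 24 mm above its underside; z up. It stands on the bench.
- acorn_c (a point): The pointed acorn: wood; a cup 50 mm across with a straight side from its underside up to 32 mm, and rising from it, with a step, a narrower nut 36 mm across that tapers to a point 66 mm above the underside. No spigot on top; in its underside a round socket 26 mm across and 16 mm deep, in which any of the spigots fits loosely. The point is on its axis 24 mm above its underside, within the straight side of the cup; z up. It stands on the bench.
- bun_c (a point): The wide low bun: wooden disc 62 mm across and 30 mm high, straight side up to 25 mm. On top it bears a tapered spigot, 12 mm high, 20 mm across at its root and 12 mm at its tip, and in its underside it has a round socket 25 to 26 mm across and 16 mm deep, in which any of the spigots fits loosely. The point is its centre, 15 mm above its underside; z up. It stands on the bench.
- ball_c (a point): The ball: a wooden ball 46 mm across on a short round neck 36 mm across; 60 mm high in all. No spigot on top; in its underside a round socket 26 mm across and 16 mm deep, in which any of the spigots fits loosely. The point is the centre of the ball, 37 mm above the underside of the neck; z up. It stands on the bench.
- square_foot_top (a point): The square foot: dark wood, 84 x 84 mm and 24 mm high, sides along its own x and y, fixed to the bench. A tapered spigot 12 mm high (20 mm across at the root, 12 mm at the tip) stands up from the middle of its top. The point is the centre of the flat top face, 24 mm above the bench, at the root of the spigot; z up.
- round_foot_top (a point): The round foot: dark wood disc 84 mm across and 24 mm high, fixed to the bench, with the same spigot in the middle of its top. The point is the centre of the flat top face, 24 mm above the bench, at the root of the spigot; z up.
- chisel_a: Blade 16 mm wide. A bystander: a carving chisel lying flat along its own x, blade to +x, 190 mm long over all (from 98 mm behind to 93 mm ahead of the origin), wooden handle 20 mm wide and 18 mm high. Origin on the bench, under the front half of the handle. To be left where it lies.
- chisel_b: Blade 10 mm wide. A bystander: a carving chisel lying flat along its own x, blade to +x, 190 mm long over all (from 98 mm behind to 93 mm ahead of the origin), wooden handle 20 mm wide and 18 mm high. Origin on the bench, under the front half of the handle. To be left where it lies.
- chisel_c: Blade 20 mm wide. A bystander: a carving chisel lying flat along its own x, blade to +x, 190 mm long over all (from 98 mm behind to 93 mm ahead of the origin), wooden handle 20 mm wide and 18 mm high. Origin on the bench, under the front half of the handle. To be left where it lies.
Mind the look-alikes: they are no part of the job. What is shaped like the part that bears drum_c but green or purple is not meant. What is shaped like the part that bears bun_c but purple is not meant.

How it is judged:
By the outcome, as a careful person would: the job done as asked, in the order asked, and still so for the second after the job is handed in, with the robot touching nothing.
It also fails if it takes over 144 s, if anything falls off the work surface, if the arm or the gripper's body presses on something with over 40 N, if the wrist force passes 120 N, or if a joint passes its speed limit or range.

## Robot

A 6-joint arm with a two-finger parallel gripper is mounted at the origin on the work surface. World frame = base frame: x ahead of the robot, y to its left, z up, the work surface at z = 0. Lengths are in m, angles in rad, forces in N, time in s.
With the tool pointing down it reaches from about 0.25 to 0.775 m from the base axis. Payload 4 kg.
Tool frame: the origin (TCP) lies midway between the tips of the shut fingers; the grasp point (between the pads) lies 19 mm behind it; z points along the fingers, y is the line along which they close (so a half turn about z gives the same grasp; the last joint's range is limited). The gripper opens to 94 mm and grips with 3 to 60 N. Pads are 16 mm wide; open, the fingers measure 119 mm over their backs; the gripper's body (75 mm by 177 mm) begins 78 mm behind the grasp point.
Start: joints at [-1.294, 0.087, 1.371, -0, 1.684, -0.103], TCP at [0.204, -0.511, 0.179] pointing down, gripper open.
Joint ranges: [-3.1, 3.1], [-0.76, 2.03], [0.27, 2.55], [-1.08, 4.22], [0.17, 2.65], [-2.57, 2.57]. Speed limits (rad/s): [2.79, 2.79, 3.14, 3.14, 3.14, 3.14].

## Interface

Orientations are given as [roll, pitch, yaw] about the fixed x, y, z axes, in that order (R = Rz(yaw) Ry(pitch) Rx(roll)).
In Python, from bench import get_obs, snapshot, close_job gives the robot as it stands. The module is installed in compiled form; this text tells all that it offers.
- The arm moves only by the tool drive_tool, never from a script. Its argument "commands" is a list of rows, each a list of 6 numbers: the shift along the tool's x, y, z in units of 0.04 m (1.0 is 0.04 m), then the turn, a rotation vector about the tool's x, y, z in units of 0.1 rad (1.0 is 0.1 rad). In form: [[dx, dy, dz, wx, wy, wz], ...]. A call has 1 to 20 rows; each row shifts and turns the commanded pose from where the row before left it, along the tool's axes as they then stand; what a row does not reach is not made up. A row lasts 1/8 s, in which the tool goes at most 62.5 mm and 10.7 degrees, less where a joint would pass 70% of its speed; a pose out of reach is approached as far as the arm can. A call with a number of a shift or a turn outside -1 to 1 is refused whole. A call with a gripper value outside its range is refused whole. "gripper" is the closure, from 0 (fully open) to 1 (shut), set as the call begins (left out, the last holds). The fingers move at their own pace and stop on an object; the grip force is fixed at half the most. Time passes only in rows, so rows that do not move let the fingers close. It gives the time, the measured TCP pose, the force, the opening and the grip force at its end, in the units of the state.
- get_obs(): the state, without advancing time (a new reading comes with each control period).
- snapshot(name): name is "side" or "top"; returns a dict with "image" (400x640x3 uint8, blue, green, red), "range_z" (400x640 float32, m along the optical axis (not along the pixel's ray), 0 where there is no reading), "fx", "fy", "cx", "cy" (pixels), "rvec" (rotation vector, rad) and "tvec" (3), from world to camera coordinates, as OpenCV has them. Camera axes: x right, y down, z forward; pixel columns grow to the right and rows downward; lengths in m; the calibration is good to about 2 mm. A picture is of the moment at which its call begins.
- close_job(): hands the job in; it is judged then, once.
The state is a dict: "time": time; "joint_positions": joint angles; "qvel": joint speeds; "joint_torque": joint torques, N m; "tool_pos": TCP position; "ee_rot": TCP orientation; "wrist_force": force on the tool from outside, world axes, zero at the start; "wrist_torque": the same for the moment, N m; "width": finger opening in m; "finger_force": force on a finger pad.
Only numpy, scipy, OpenCV 4.12 (cv2) and the standard library are available. Lean on these libraries where they do the work, as an engineer would, in place of code of your own. Each camera call takes 0.05 s, during which the arm holds its last target. There are 200 camera calls.

## Working session

There is one attempt and no reset: what is moved stays moved. The work goes in short steps, Python scripts to look and compute and a tool call to move; the robot and the scene stay as the last step left them, time stands still between calls to the robot, and variables do not carry over. Pictures are saved under pics/ and viewed, at most 14 in all, crops included, and the job is handed in when it is done.

Besides the shell and the picture viewer there is one more tool, called after "Emit:" as name([rows], argument=value, ...), one row to a line, values as JSON. drive_tool: Moves the arm, as the interface text tells. Its arguments: {"type":"object","properties":{"commands":{"type":"array"},"gripper":{"type":"number"}},"required":["commands"]}

```bash
mkdir -p pics; cat > h.py <<'E'
import numpy as np, cv2
from bench import get_obs, snapshot, close_job
def snap(n,fn=None):
    s=snapshot(n)
    if fn: cv2.imwrite('pics/'+fn,s['image'])
    R=cv2.Rodrigues(np.array(s['rvec'],float))[0]; t=np.array(s['tvec'],float).ravel()
    s['R'],s['t']=R,t
    z=s['range_z']; v,u=np.indices(z.shape)
    c=np.stack([(u-s['cx'])/s['fx']*z,(v-s['cy'])/s['fy']*z,z],-1)
    s['xyz']=(c-t)@R   # world points
    return s
def ray(s,u,v,h):
    d=s['R'].T@np.array([(u-s['cx'])/s['fx'],(v-s['cy'])/s['fy'],1.]); o=-s['R'].T@s['t']
    return o+d*(h-o[2])/d[2]
E
python3 - <<'E'
from h import *
a=snap('top','top0.png');b=snap('side','side0.png')
for s in(a,b): print(-s['R'].T@s['t'],s['fx'])
o=get_obs();print(o['time'],o['tool_pos'],o['ee_rot'],o['width'])
np.savez('s0.npz',top=a['xyz'],side=b['xyz'],ti=a['image'],si=b['image'])
E
```

```text
[ 0.31616679 -0.04041803  1.29380772] 487.117658833273
[ 0.4524117  -0.85908063  0.57492922] 412.1275665131152
0.1 [ 0.20374472 -0.51028641  0.17833642] [-3.13963893e+00 -1.78417463e-04  3.79825345e-01] 0.09388780317312433
```

View pics/top0.png

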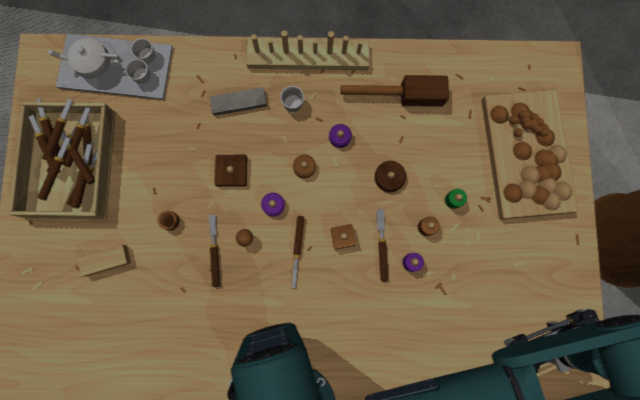

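View pics/side0.png

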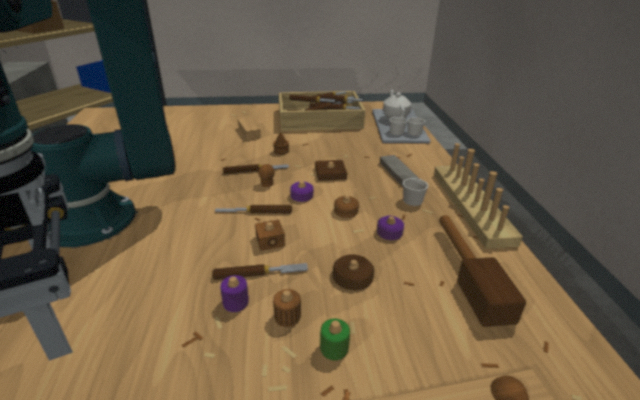

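Top view candidates:
- Drum: brown (429,226) fits, with dark flutes. Purple (414,262) and green (457,198) are look-alikes.
- Bun: brown (304,166) fits. Purple (340,135) and (272,204) are look-alikes.
- Others: plinth (344,236), acorn (168,220), ball (245,238), square foot (231,170), round foot (390,176).
- Chisels: (214,250), (297,250), (382,245).

I'll confirm these in an enlarged crop and measure.

```bash
python3 - <<'E'
from h import *
d=np.load('s0.npz');im=d['ti'];X=d['top']
cv2.imwrite('pics/crop1.png',cv2.resize(im[115:295,150:475],None,fx=2.4,fy=2.4,interpolation=cv2.INTER_CUBIC))
P=dict(plinth=(344,236,.036),drum=(429,226,.048),acorn=(168,220,.03),bun=(304,166,.03),ball=(245,238,.06),sq=(231,170,.024),rd=(390,176,.024),
 ch1=(214,250,.015),ch2=(297,250,.015),ch3=(382,245,.015),pdrum=(414,262,.048),gdrum=(457,198,.048),pb1=(340,135,.03),pb2=(272,204,.03))
for k,(u,v,h) in P.items():
    w=X[v-24:v+25,u-24:u+25].reshape(-1,3)
    m=(w[:,2]>h*.6)&(w[:,2]<h+.06)
    # restrict to connected around center
    hm=((X[...,2]>min(.012,h*.5))&(X[...,2]<.1)).astype(np.uint8)
    n,l=cv2.connectedComponents(hm); lab=l[v,u]
    q=X[(l==lab)]
    top=q[(q[:,2]>h-.004)&(q[:,2]<h+.004)]
    (c,sz,an)=cv2.minAreaRect((top[:,:2]*1000).astype(np.float32)) if len(top)>5 else ((0,0),(0,0),0)
    (cc,r)=cv2.minEnclosingCircle((top[:,:2]*1000).astype(np.float32)) if len(top)>5 else ((0,0),0)
    print(k,lab,len(q),'zmax',q[:,2].max().round(4),'rect',np.round(c),np.round(sz),round(an,1),'circ',np.round(cc,1),round(r,1),'apex',(q[q[:,2]>q[:,2].max()-.004].mean(0)*1000).round(1))
E
```

```text
plinth 131 489 zmax 0.0545 rect [ 431. -119.] [56. 56.] 11.1 circ [ 431.3 -119. ] 37.5 apex [ 430.7 -118.9   52.6]
drum 125 324 zmax 0.0645 rect [ 461. -341.] [45. 47.] 45.0 circ [ 461.  -341.4] 24.3 apex [ 461.4 -341.2   62.7]
acorn 119 328 zmax 0.0671 rect [468. 340.] [49. 48.] 15.0 circ [468.4 340.4] 25.9 apex [467.9 340.8  65.3]
bun 28 433 zmax 0.0484 rect [619. -14.] [60. 58.] 29.1 circ [620.1 -13.9] 31.1 apex [620.5 -16.6  46.5]
ball 138 252 zmax 0.0633 rect [425. 138.] [29. 28.] 46.4 circ [425.1 137.3] 16.6 apex [424.2 137.6  60.5]
sq 27 985 zmax 0.0403 rect [605. 183.] [83. 84.] 0.6 circ [606.2 182.3] 57.0 apex [607.  182.5  38.3]
rd 33 758 zmax 0.0402 rect [ 596. -245.] [80. 81.] 0.3 circ [ 596.4 -244.7] 41.4 apex [ 596.4 -245.2   38.2]
ch1 438 382 zmax 0.0248 rect [367. 216.] [136.  21.] 5.2 circ [367.2 216.2] 68.6 apex [352.9 214.2  22.1]
ch2 415 356 zmax 0.0269 rect [415.  -1.] [ 20. 140.] 84.9 circ [415.3  -2.3] 70.0 apex [444.3  -2.3  24.6]
ch3 397 447 zmax 0.0251 rect [ 408. -223.] [181.  20.] 2.9 circ [ 408.1 -224. ] 90.7 apex [ 371.1 -224.    22.5]
pdrum 149 324 zmax 0.0628 rect [ 368. -298.] [43. 48.] 0.7 circ [ 366.5 -298.5] 24.5 apex [ 365.5 -297.1   60.8]
gdrum 73 333 zmax 0.0658 rect [ 534. -416.] [46. 47.] 0.1 circ [ 534.2 -415.3] 24.7 apex [ 533.7 -412.1   63.8]
pb1 18 418 zmax 0.0478 rect [ 706. -109.] [58. 59.] 46.5 circ [ 706.1 -110. ] 30.8 apex [ 707.5 -109.8   45. ]
pb2 79 437 zmax 0.045 rect [515.  67.] [58. 58.] 49.9 circ [515.1  67.7] 30.5 apex [515.1  67.2  42.8]
```

View pics/crop1.png

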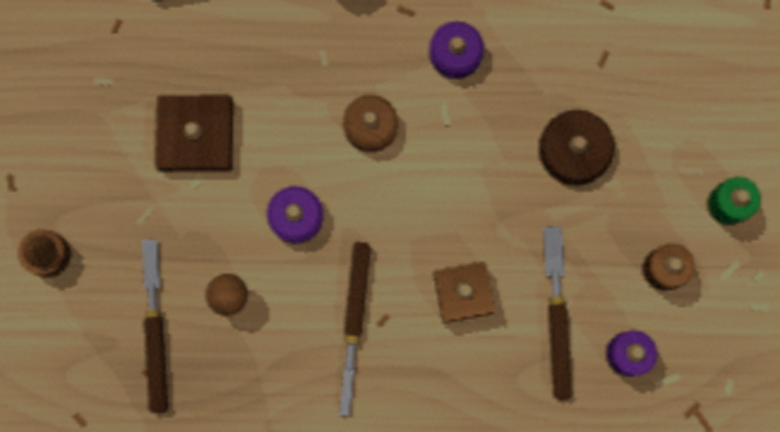

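The crop confirms the choices: the brown fluted drum, the brown bun, and the plinth, turned about 11°. All measured sizes match the ones given. Next I'll refine the angles and plan the first move.

```bash
cat >> h.py <<'E'
def plan(x,y,z,yaw):
    """units: turn wz first, then shift in the target-yaw tool axes (tool down)"""
    o=get_obs(); p=np.array(o['tool_pos']); w=np.array(o['ee_rot']); 
    d=np.array([x,y,z])-p; c,s=np.cos(yaw),np.sin(yaw)
    print('now',p.round(4),'rot',w.round(3),'wz',round(-(yaw-w[2])/.1,2),'shift',np.round(np.array([c*d[0]+s*d[1],s*d[0]-c*d[1],-d[2]])/.04,3),'j1',np.round(o['joint_positions'],2),'t',o['time'])
E
python3 - <<'E'
from h import *
d=np.load('s0.npz');X=d['top']
for n,u,v,h,half in(('sq',231,170,.024,.042),('pl',344,236,.036,.028)):
    w=X[v-30:v+30,u-30:u+30].reshape(-1,3)
    q=w[np.abs(w[:,2]-h-.001)<.005][:,:2]
    c=np.median(q,0)
    # angle via grid maximising nothing: use convex hull edges
    hull=cv2.convexHull((q*1000).astype(np.float32))[:,0]
    hull=np.vstack([hull,hull[:1]]); e=np.diff(hull,axis=0); L=np.hypot(*e.T); a=np.arctan2(e[:,1],e[:,0])
    print(n,'hull ang',np.degrees(np.angle((L**2*np.exp(4j*a)).sum())/4)%90)
    # image contour lines
    g=cv2.cvtColor(d['ti'],cv2.COLOR_BGR2GRAY); hsv=d['ti']
    # moment: side rows
    z=(np.abs(X[...,2]-h-.001)<.005).astype(np.uint8); 
    A=[]
    th0=np.radians(0 if n=='sq' else 11)
    Rm=np.array([[np.cos(th0),np.sin(th0)],[-np.sin(th0),np.cos(th0)]]); c0=np.mean([q.min(0),q.max(0)],0); r=(q-c0)@Rm.T
    for ax in(0,1):
        for sg in(1,-1):
            bins=np.arange(-half*.8,half*.8,.0045); pts=[]
            for b in bins:
                m=(r[:,1-ax]>=b)&(r[:,1-ax]<b+.0045)
                if m.any(): pts.append((b,(sg*r[m,ax]).max()*sg))
            k=np.polyfit(*np.array(pts).T,1); A.append((np.degrees(np.arctan(k[0]))*(1 if ax==1 else -1)+np.degrees(th0)).round(2))
    print(A,c0)
plan(.431,-.119,.10,.19)
E
```

```text
sq hull ang 0.5642519
[np.float64(1.34), np.float64(3.26), np.float64(-0.67), np.float64(2.47)] [0.6055288  0.18269695]
pl hull ang 11.268043
[np.float64(11.92), np.float64(11.37), np.float64(11.53), np.float64(10.8)] [ 0.43135054 -0.11899905]
now [ 0.2037 -0.5103  0.1783] rot [-3.14 -0.    0.38] wz 1.9 shift [ 7.427 -8.533  1.958] j1 [-1.29  0.09  1.37 -0.    1.68 -0.1 ] t 0.1
```

Emit:
drive_tool([
  [0,0,0.2,0,0,0.95],
  [0,0,0.2,0,0,0.95],
  [0.675,-0.776,0.15,0,0,0],
  [0.675,-0.776,0.15,0,0,0],
  [0.675,-0.776,0.15,0,0,0],
  [0.675,-0.776,0.15,0,0,0],
  [0.675,-0.776,0.15,0,0,0],
  [0.675,-0.776,0.15,0,0,0],
  [0.675,-0.776,0.15,0,0,0],
  [0.675,-0.776,0.15,0,0,0],
  [0.675,-0.776,0.15,0,0,0],
  [0.675,-0.776,0.15,0,0,0],
  [0.675,-0.776,0.15,0,0,0],
  [0,0,0,0,0,0],
], gripper=0)

```text
time: 1.85
tool_pos: [0.4312, -0.1172, 0.0963]
ee_rot: [-3.14, 0.002, 0.194]
wrist_force: [-0.1, 0.1, -1.4]
width: 0.0941
finger_force: 0.0
```

```bash
python3 - <<'E'
from h import *
plan(.431,-.119,.006,.195)
s=snap('side')
b=snap('top')
import itertools
for nm,q,roi,h in(('side',s,(155,185,308,352),.024),('top',b,(148,192,208,255),.024)):
    y0,y1,x0,x1=roi; g=cv2.cvtColor(q['image'],cv2.COLOR_BGR2GRAY)[y0:y1,x0:x1]
    k=8; G=cv2.resize(g,None,fx=k,fy=k,interpolation=cv2.INTER_CUBIC)
    t,m=cv2.threshold(G,0,255,cv2.THRESH_BINARY_INV+cv2.THRESH_OTSU)
    c=max(cv2.findContours(m,cv2.RETR_EXTERNAL,cv2.CHAIN_APPROX_NONE)[0],key=cv2.contourArea)
    P=np.array([ray(q,(u+.5)/k-.5+x0,(v+.5)/k-.5+y0,h)[:2] for u,v in c[:,0]])
    r=cv2.minAreaRect((P*1000).astype(np.float32)); print(nm,r)
    c0=np.array(r[0])/1000
    for ax in(0,1):
        for sg in(1,-1):
            d=P-c0; e=d[(abs(d[:,1-ax])<.03)&(sg*d[:,ax]>.03)]
            if len(e)>20:
                l=cv2.fitLine(e.astype(np.float32),cv2.DIST_HUBER,0,.001,.001)[:,0]; a=np.degrees(np.arctan2(l[1],l[0]));print(ax,sg,((a+45)%90-45).round(2),(e[:,ax].mean()+c0[ax]).round(4))
E
```

```text
now [ 0.4312 -0.1172  0.0963] rot [-3.14e+00  2.00e-03  1.94e-01] wz -0.01 shift [-0.013  0.043  2.257] j1 [-0.39 -0.11  1.73  0.    1.52  0.98] t 1.85
side ((600.9077758789062, 163.62091064453125), (92.6123046875, 128.4202423095703), 0.18966969847679138)
0 1 0.99 0.6461
0 -1 -3.27 0.556
1 1 -2.84 0.2204
1 -1 -1.11 0.1015
top ((604.3114013671875, 176.93658447265625), (89.45402526855469, 93.7632827758789), 0.7713966369628906)
0 1 2.51 0.6484
0 -1 0.66 0.5598
1 1 0.96 0.2232
1 -1 -1.21 0.1353
```

Emit:
drive_tool([
  [0,0.04,0.6,0,0,0],
  [0,0,0.6,0,0,0],
  [0,0,0.6,0,0,0],
  [0,0,0.45,0,0,0],
  [0,0,0,0,0,0],
])

```text
time: 2.58
tool_pos: [0.4296, -0.1217, 0.006]
ee_rot: [-3.14, 0.003, 0.188]
wrist_force: [0.1, 0.5, -1.0]
width: 0.0942
finger_force: 0.0
```

Emit:
drive_tool([
  [0,0,0,0,0,0],
  [0,0,0,0,0,0],
  [0,0,0,0,0,0],
  [0,0,0,0,0,0],
  [0,0,0,0,0,0],
  [0,0,0,0,0,0],
], gripper=1)

```text
time: 3.32
tool_pos: [0.4317, -0.1208, 0.0077]
ee_rot: [-3.141, -0.001, 0.19]
wrist_force: [-0.6, 1.5, 3.1]
width: 0.0548
finger_force: 30.0
```

Emit:
drive_tool([
  [0,0,-0.5,0,0,0],
  [0,0,-0.8,0,0,0],
  [0,0,-0.8,0,0,0],
  [0,0,0,0,0,0],
])

```text
time: 3.82
tool_pos: [0.4333, -0.1221, 0.0935]
ee_rot: [3.138, -0.005, 0.19]
wrist_force: [0.3, 0.3, -1.4]
width: 0.0552
finger_force: 30.0
```

```bash
python3 - <<'E'
from h import *
plan(.606,.1825,.09,.012)
a=snap('top');X=a['xyz']
o=get_obs();print(o['width'],o['finger_force'],o['wrist_force'])
E
```

```text
now [ 0.4333 -0.1221  0.0935] rot [ 3.138 -0.005  0.19 ] wz 1.78 shift [ 4.409 -7.562  0.089] j1 [-0.4  -0.11  1.74 -0.    1.51  0.98] t 3.825
0.054742622853984145 29.999541342258453 [ 1.66784695 -0.94148457 -1.38779075]
```

Emit:
drive_tool([
  [0,0,0,0,0,0.89],
  [0,0,0,0,0,0.89],
  [0.445,-0.752,0,0,0,0],
  [0.445,-0.752,0,0,0,0],
  [0.445,-0.752,0,0,0,0],
  [0.445,-0.752,0,0,0,0],
  [0.445,-0.752,0,0,0,0],
  [0.445,-0.752,0,0,0,0],
  [0.445,-0.752,0,0,0,0],
  [0.445,-0.752,0,0,0,0],
  [0.445,-0.752,0,0,0,0],
  [0.445,-0.752,0,0,0,0],
  [0,0,0.4,0,0,0],
  [0,0,0.3,0,0,0],
  [0,0,0,0,0,0],
  [0,0,0,0,0,0],
])

```text
time: 5.88
tool_pos: [0.6057, 0.181, 0.0633]
ee_rot: [3.141, 0.0, 0.011]
wrist_force: [-0.9, -0.3, -0.6]
width: 0.0544
finger_force: 30.0
```

```bash
python3 - <<'E'
from h import *
plan(.606,.182,.031,.012)
s=snap('side')
cv2.imwrite('pics/s1.png',cv2.resize(s['image'][100:220,250:410],None,fx=5,fy=5,interpolation=cv2.INTER_CUBIC))
X=s['xyz']
E
```

```text
now [0.6057 0.181  0.0633] rot [3.141 0.    0.011] wz -0.01 shift [ 0.008 -0.025  0.808] j1 [ 0.2   0.32  1.33 -0.    1.49  1.76] t 5.875
```

View pics/s1.png

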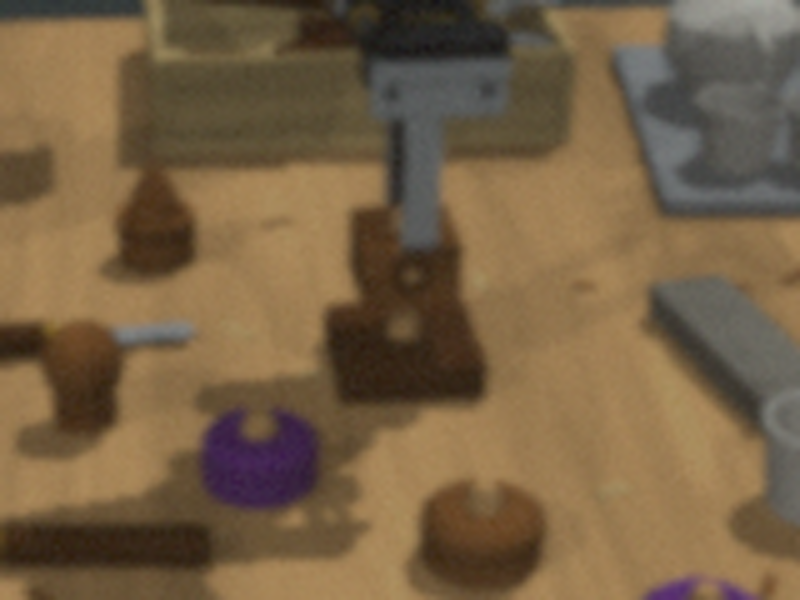

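The plinth hangs centred at crop (408,260), above the spigot at (403,322). I'll lower it.

Emit:
drive_tool([
  [0,0,0.3,0,0,0],
  [0,0,0.25,0,0,0],
  [0,0,0.15,0,0,0],
  [0,0,0.08,0,0,0],
  [0,0,0,0,0,0],
])

```text
time: 6.55
tool_pos: [0.6061, 0.1819, 0.0322]
ee_rot: [-3.142, -0.001, 0.012]
wrist_force: [0.2, -0.4, -1.1]
width: 0.0551
finger_force: 30.0
```

Emit:
drive_tool([
  [0,0,0.04,0,0,0],
  [0,0,0,0,0,0],
])

```text
time: 6.8
tool_pos: [0.6065, 0.1819, 0.0318]
ee_rot: [-3.141, -0.002, 0.012]
wrist_force: [-2.0, 0.3, 3.6]
width: 0.0548
finger_force: 30.0
```

Emit:
drive_tool([
  [0,0,0,0,0,0],
  [0,0,0,0,0,0],
  [0,0,0,0,0,0],
  [0,0,0,0,0,0],
], gripper=0)

```text
time: 7.3
tool_pos: [0.6058, 0.1818, 0.0302]
ee_rot: [3.141, 0.0, 0.012]
wrist_force: [-1.7, -0.5, -0.5]
width: 0.0915
finger_force: 0.0
```

Emit:
drive_tool([
  [0,0,-0.5,0,0,0],
  [0,0,-0.8,0,0,0],
  [0,0,-0.8,0,0,0],
  [-1,0,0,0,0,1],
  [-1,0,0,0,0,1],
  [-1,0,0,0,0,1],
  [0,0.9,0,0,0,1],
  [0,0.9,0,0,0,1],
  [0,0.9,0,0,0,1],
  [0,1,0,0,0,0.1],
  [0,1,0,0,0,0],
  [0,1,0,0,0,0],
  [0,1,0,0,0,0],
  [0,1,0,0,0,0],
  [0,1,0,0,0,0],
  [0,0,0,0,0,0],
])

```text
time: 9.3
tool_pos: [0.3109, -0.1076, 0.1163]
ee_rot: [3.142, -0.004, -0.604]
wrist_force: [0.2, -0.4, 0.6]
width: 0.0941
finger_force: 0.0
```

```bash
cat >> h.py <<'E'
def tops(u,v,h,tol=.005,w=25,fn=None):
    s=snap('top'); X=s['xyz'][v-w:v+w,u-w:u+w]; m=(np.abs(X[...,2]-h-.001)<tol); q=X[m]
    print('z',np.median(q[:,2]).round(4),'rect',cv2.minAreaRect((q[:,:2]*1000).astype(np.float32)))
    sp=X[(X[...,2]>h+.008)&(X[...,2]<h+.02)]; 
    if len(sp): print('spigot',sp.mean(0).round(4),sp[:,2].max().round(4),len(sp))
    return s
E
python3 - <<'E'
from h import *
plan(.461,-.341,.09,-.6)
s=tops(231,168,.060)
sq=s['xyz'][140:200,200:262]; q=sq[np.abs(sq[...,2]-.025)<.004];print('foot',cv2.minAreaRect((q[:,:2]*1000).astype(np.float32)))
p=s['image'][130:210,180:280]; t=snap('side')['image'][110:220,270:400]
cv2.imwrite('pics/p1.png',np.hstack([cv2.resize(p,(400,320),interpolation=cv2.INTER_CUBIC),cv2.resize(t,(378,320),interpolation=cv2.INTER_CUBIC)]))
E
```

```text
now [ 0.3109 -0.1076  0.1163] rot [ 3.142 -0.004 -0.604] wz -0.04 shift [6.392 2.696 0.656] j1 [-0.51 -0.42  1.93 -0.    1.63  1.67] t 9.3
z 0.0605 rect ((606.1793823242188, 182.3527374267578), (57.44173049926758, 57.62593460083008), 1.0008255243301392)
spigot [0.6053 0.1819 0.0718] 0.0771 27
foot ((605.5054931640625, 182.690673828125), (82.54639434814453, 84.3707504272461), 0.533250093460083)
```

View pics/p1.png

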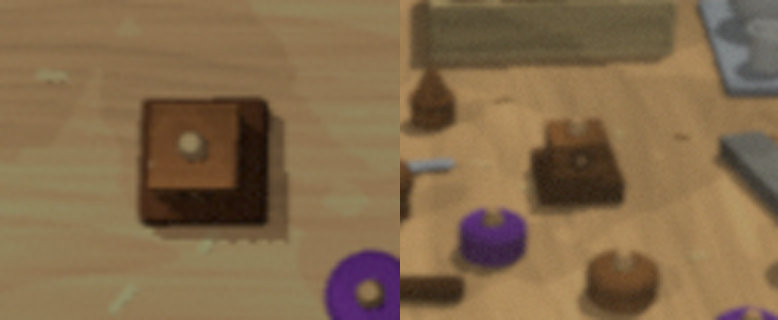

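The plinth is seated (top at 60.5 mm) and aligned to within about 0.5°. Next is the drum.

Emit:
drive_tool([
  [0.8,0.337,0,0,0,0],
  [0.8,0.337,0,0,0,0],
  [0.8,0.337,0,0,0,0],
  [0.8,0.337,0,0,0,0],
  [0.8,0.337,0,0,0,0],
  [0.8,0.337,0,0,0,0],
  [0.8,0.337,0,0,0,0],
  [0.8,0.337,0,0,0,0],
  [0,0,0.6,0,0,0],
  [0,0,0,0,0,0],
])

```text
time: 10.65
tool_pos: [0.4622, -0.3368, 0.0882]
ee_rot: [-3.14, 0.005, -0.596]
wrist_force: [-0.4, -0.0, 1.2]
width: 0.0939
finger_force: 0.0
```

```bash
python3 - <<'E'
from h import *
plan(.461,-.341,.007,-.6)
E
```

```text
now [ 0.4622 -0.3368  0.0882] rot [-3.14   0.005 -0.596] wz 0.04 shift [0.033 0.104 2.029] j1 [-0.73  0.17  1.45  0.    1.52  1.44] t 10.65
```

Emit:
drive_tool([
  [0.03,0.06,0.6,0,0,0],
  [0,0,0.6,0,0,0],
  [0,0,0.5,0,0,0],
  [0,0,0.3,0,0,0],
  [0,0,0,0,0,0],
])

```text
time: 11.28
tool_pos: [0.4618, -0.3409, 0.0103]
ee_rot: [-3.141, 0.001, -0.597]
wrist_force: [-0.2, -0.2, 0.5]
width: 0.094
finger_force: 0.0
```

Emit:
drive_tool([
  [0,0,0,0,0,0],
  [0,0,0,0,0,0],
  [0,0,0,0,0,0],
  [0,0,0,0,0,0],
  [0,0,0,0,0,0],
  [0,0,0,0,0,0],
], gripper=1)

```text
time: 12.02
tool_pos: [0.4615, -0.3421, 0.0107]
ee_rot: [3.141, -0.0, -0.598]
wrist_force: [-0.9, -1.5, 0.9]
width: 0.0472
finger_force: 30.0
```

Emit:
drive_tool([
  [0,0,-0.5,0,0,0],
  [0,0,-0.8,0,0,0],
  [0,0,-0.9,0,0,0],
  [0,0,-0.8,0,0,0],
  [0,0,0,0,0,0],
])

```text
time: 12.65
tool_pos: [0.4632, -0.343, 0.1337]
ee_rot: [3.141, -0.006, -0.598]
wrist_force: [0.0, -0.4, -0.8]
width: 0.0472
finger_force: 30.0
```

```bash
python3 - <<'E'
from h import *
plan(.606,.182,.107,-.6)
E
```

```text
now [ 0.4632 -0.343   0.1337] rot [ 3.141 -0.006 -0.598] wz 0.02 shift [ -4.464 -12.848   0.667] j1 [-0.74  0.15  1.39  0.    1.59  1.43] t 12.65
```

Emit:
drive_tool([
  [0,0,0,0,0,-1],
  [0,0,0,0,0,-1],
  [0,0,0,0,0,-1],
  [-0.0256,-0.849,0,0,0,0],
  [-0.0256,-0.849,0,0,0,0],
  [-0.0256,-0.849,0,0,0,0],
  [-0.0256,-0.849,0,0,0,0],
  [-0.0256,-0.849,0,0,0,0],
  [-0.0256,-0.849,0,0,0,0],
  [-0.0256,-0.849,0,0,0,0],
  [-0.0256,-0.849,0,0,0,0],
  [-0.0256,-0.849,0,0,0,0],
  [-0.0256,-0.849,0,0,0,0],
  [-0.0256,-0.849,0,0,0,0],
  [-0.0256,-0.849,0,0,0,0],
  [-0.0256,-0.849,0,0,0,0],
  [-0.0256,-0.849,0,0,0,0],
  [-0.0256,-0.849,0,0,0,0],
  [-0.0256,-0.849,0,0,0,0],
  [0,0,0,0,0,0],
])

```text
time: 15.15
tool_pos: [0.6044, 0.1843, 0.1273]
ee_rot: [3.14, 0.004, -0.295]
wrist_force: [-0.1, 0.2, 0.1]
width: 0.047
finger_force: 30.0
```

Emit:
drive_tool([
  [0,0,0.4,0,0,0],
  [0,0,0.3,0,0,0],
  [0,0,0,0,0,0],
  [0,0,0,0,0,0],
])

```text
time: 15.65
tool_pos: [0.6057, 0.1818, 0.1026]
ee_rot: [3.142, -0.0, -0.299]
wrist_force: [-1.2, -0.7, -1.1]
width: 0.047
finger_force: 30.0
```

```bash
python3 - <<'E'
from h import *
for i in range(3): plan(.606,.182,.0702,-.298)
s=snap('side');X=s['xyz'];v,u=np.indices(X.shape[:2])
m=(abs(X[...,0]-.606)<.05)&(abs(X[...,1]-.165)<.03)
for lo,hi in((.026,.058),(.095,.14)):
    k=m&(X[...,2]>lo)&(X[...,2]<hi); print(lo,'u',u[k].min(),u[k].max(),'x',X[k][:,0].min().round(4),X[k][:,0].max().round(4),'ymin',np.percentile(X[k][:,1],5).round(4))
E
```

```text
now [0.6057 0.1818 0.1026] rot [ 3.142 -0.    -0.299] wz -0.01 shift [ 0.007 -0.007  0.809] j1 [ 0.2   0.29  1.28 -0.    1.57  2.07] t 15.65
now [0.6057 0.1818 0.1026] rot [ 3.142 -0.    -0.299] wz -0.01 shift [ 0.007 -0.007  0.809] j1 [ 0.2   0.29  1.28 -0.    1.57  2.07] t 15.65
now [0.6057 0.1818 0.1026] rot [ 3.142 -0.    -0.299] wz -0.01 shift [ 0.007 -0.007  0.809] j1 [ 0.2   0.29  1.28 -0.    1.57  2.07] t 15.65
0.026 u 316 346 x 0.5612 0.6433 ymin 0.141
0.095 u 322 339 x 0.5774 0.6261 ymin 0.1566
```

Emit:
drive_tool([
  [0,0,0.25,0,0,0],
  [0,0,0.25,0,0,0],
  [0,0,0.15,0,0,0],
  [0,0,0.1,0,0,0],
  [0,0,0.04,0,0,0],
  [0,0,0,0,0,0],
])

```text
time: 16.45
tool_pos: [0.6058, 0.1825, 0.0712]
ee_rot: [-3.141, -0.001, -0.298]
wrist_force: [0.0, 0.6, -1.0]
width: 0.0469
finger_force: 30.0
```

Emit:
drive_tool([
  [0,0,0.04,0,0,0],
  [0,0,0,0,0,0],
])

```text
time: 16.7
tool_pos: [0.6062, 0.1825, 0.0707]
ee_rot: [-3.141, -0.002, -0.298]
wrist_force: [-0.6, -0.4, 4.8]
width: 0.0467
finger_force: 30.0
```

Emit:
drive_tool([
  [0,0,0,0,0,0],
  [0,0,0,0,0,0],
  [0,0,0,0,0,0],
  [0,0,0,0,0,0],
], gripper=0)

```text
time: 17.2
tool_pos: [0.6055, 0.1824, 0.069]
ee_rot: [3.141, 0.0, -0.298]
wrist_force: [-0.5, -0.1, 0.0]
width: 0.0837
finger_force: 0.0
```

Emit:
drive_tool([
  [0,0,-0.5,0,0,0],
  [0,0,-0.8,0,0,0],
  [0,0,-0.9,0,0,-1],
  [0,0,0,0,0,-1],
  [0,0,0,0,0,-0.98],
  [-0.69,-0.79,0,0,0,0],
  [-0.69,-0.79,0,0,0,0],
  [-0.69,-0.79,0,0,0,0],
  [-0.69,-0.79,0,0,0,0],
  [-0.69,-0.79,0,0,0,0],
  [0,0,0,0,0,0],
])

```text
time: 18.58
tool_pos: [0.4664, 0.3427, 0.1594]
ee_rot: [-3.14, -0.002, 0.004]
wrist_force: [0.5, -0.3, 0.1]
width: 0.0945
finger_force: 0.0
```

```bash
python3 - <<'E'
from h import *
s=tops(231,166,.108)
plan(.468,.3405,.007,0)
E
```

```text
z 0.1083 rect ((606.5419921875, 183.25814819335938), (47.128318786621094, 45.189937591552734), 1.3783588409423828)
spigot [0.6056 0.1827 0.1196] 0.1234 32
now [0.4675 0.3414 0.1591] rot [-3.141e+00 -2.000e-03  2.000e-03] wz 0.02 shift [0.013 0.023 3.802] j1 [ 0.53  0.15  1.34 -0.    1.65  2.1 ] t 18.625
```

The drum is home (top at 108.3 mm). Next is the acorn.

Emit:
drive_tool([
  [0.01,0.01,0.9,0,0,0],
  [0,0,0.9,0,0,0],
  [0,0,0.9,0,0,0],
  [0,0,0.7,0,0,0],
  [0,0,0.35,0,0,0],
  [0,0,0,0,0,0],
])

```text
time: 19.38
tool_pos: [0.4683, 0.3392, 0.0069]
ee_rot: [3.141, 0.001, -0.001]
wrist_force: [0.2, 0.5, 0.6]
width: 0.0938
finger_force: 0.0
```

Emit:
drive_tool([
  [0,0,0,0,0,0],
  [0,0,0,0,0,0],
  [0,0,0,0,0,0],
  [0,0,0,0,0,0],
  [0,0,0,0,0,0],
  [0,0,0,0,0,0],
], gripper=1)

```text
time: 20.12
tool_pos: [0.468, 0.3401, 0.0073]
ee_rot: [3.141, 0.0, -0.0]
wrist_force: [0.2, 0.0, -0.6]
width: 0.0374
finger_force: 0.0
```

Emit:
drive_tool([
  [0,0,-0.5,0,0,0],
  [0,0,-0.9,0,0,0],
  [0,0,-0.9,0,0,0],
  [0,0,-0.9,0,0,0],
  [0,0,-0.8,0,0,0],
  [0,0,0,0,0,0],
])

```text
time: 20.88
tool_pos: [0.4696, 0.341, 0.1704]
ee_rot: [-3.138, -0.006, -0.0]
wrist_force: [0.1, -0.0, -0.6]
width: 0.0329
finger_force: 29.8
```

```bash
python3 - <<'E'
from h import *
plan(.606,.1825,.115,0)
E
```

```text
now [0.4696 0.341  0.1704] rot [-3.138 -0.006 -0.   ] wz -0.0 shift [3.41  3.962 1.386] j1 [ 0.53  0.15  1.32 -0.    1.67  2.1 ] t 20.875
```

```bash
python3 - <<'E'
from h import *
t=snap('side')['image'][20:200,220:400];p=snap('top')['image'][140:300,110:290]
cv2.imwrite('pics/a1.png',np.hstack([cv2.resize(t,None,fx=2.2,fy=2.2),cv2.resize(p,(396,396))]))
E
```

```text
(no output)
```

View pics/a1.png

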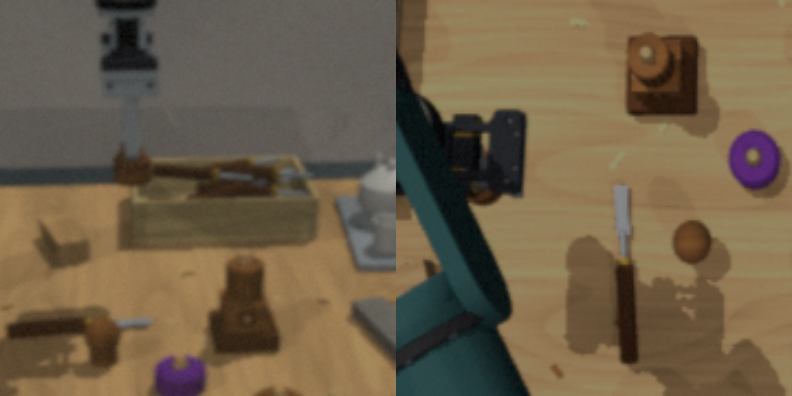

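```bash
python3 - <<'E'
from h import *
s=snap('side');X=s['xyz'];I=s['image'].astype(int)
m=(abs(X[...,0]-.468)<.06)&(abs(X[...,1]-.33)<.06)&(X[...,2]>.08)&(X[...,2]<.24)
br=m&(I[...,2]>I[...,0]*1.4)
v,u=np.nonzero(br);print('brown u',u.min(),u.max(),'v',v.min(),v.max())
for r in range(v.min(),v.max()+1):
    k=br[r]; uu=np.nonzero(k)[0]
    if len(uu): P=X[r,uu]; print(r,uu.min(),uu.max(),'x',P[:,0].min().round(3),P[:,0].max().round(3),'y',np.median(P[:,1]).round(3),'z',np.median(P[:,2]).round(4))
gr=m&~br; 
v,u=np.nonzero(gr)
for r in range(v.min(),v.max()+1,2):
    uu=u[v==r]
    if len(uu):P=X[r,uu];print('g',r,uu.min(),uu.max(),np.median(P,0).round(3))
t=s['image'][70:115,255:305];cv2.imwrite('pics/a2.png',cv2.resize(t,None,fx=10,fy=10,interpolation=cv2.INTER_CUBIC))
E
```

```text
brown u 271 287 v 90 106
90 274 275 x 0.453 0.456 y 0.33 z 0.2057
91 273 284 x 0.45 0.482 y 0.33 z 0.2027
92 272 286 x 0.447 0.488 y 0.331 z 0.1994
93 271 286 x 0.444 0.488 y 0.333 z 0.1954
94 271 286 x 0.444 0.487 y 0.327 z 0.1946
95 271 287 x 0.443 0.49 y 0.323 z 0.1929
96 271 286 x 0.443 0.487 y 0.319 z 0.1912
97 271 286 x 0.443 0.487 y 0.319 z 0.1886
98 272 287 x 0.446 0.49 y 0.318 z 0.1856
99 271 287 x 0.443 0.49 y 0.321 z 0.182
100 271 287 x 0.443 0.49 y 0.319 z 0.1792
101 271 287 x 0.443 0.49 y 0.319 z 0.1763
102 271 287 x 0.442 0.49 y 0.319 z 0.1733
103 271 287 x 0.442 0.49 y 0.32 z 0.1703
104 271 286 x 0.442 0.486 y 0.32 z 0.167
105 272 285 x 0.445 0.483 y 0.318 z 0.1648
106 276 281 x 0.457 0.471 y 0.318 z 0.1617
g 80 278 278 [0.465 0.314 0.239]
g 82 275 281 [0.465 0.311 0.235]
g 84 276 281 [0.466 0.311 0.229]
g 86 275 281 [0.465 0.312 0.223]
g 88 274 282 [0.464 0.314 0.217]
g 90 273 283 [0.467 0.312 0.211]
g 92 271 282 [0.465 0.312 0.205]
g 94 270 279 [0.464 0.323 0.196]
g 96 270 270 [0.44  0.336 0.186]
g 98 271 271 [0.443 0.328 0.183]
```

View pics/a2.png

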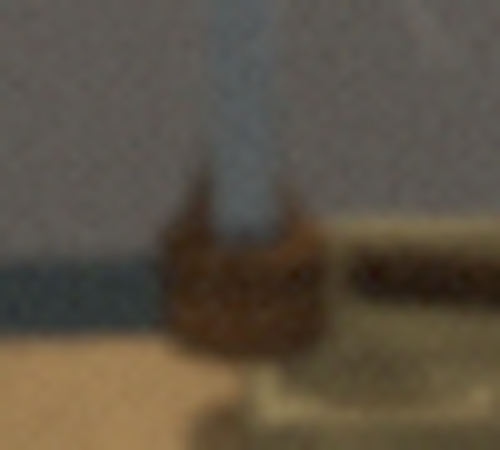

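```bash
python3 - <<'E'
from h import *
d=np.load('s0.npz');X=d['side']
for v in (310,330,345,352,356):
    print(v,X[v,40:75:6].round(3).tolist())
o=get_obs();print(o['width'],o['finger_force'],o['tool_pos'])
E
```

```text
310 [[0.229, -0.565, 0.282], [0.234, -0.565, 0.281], [0.231, -0.555, 0.271], [0.046, -0.287, 0.002], [0.059, -0.291, 0.004], [0.069, -0.29, 0.003]]
330 [[0.222, -0.567, 0.258], [0.226, -0.566, 0.256], [0.23, -0.565, 0.254], [0.233, -0.562, 0.25], [0.076, -0.336, 0.003], [0.086, -0.337, 0.003]]
345 [[0.05, -0.365, 0.003], [0.22, -0.567, 0.236], [0.224, -0.566, 0.234], [0.229, -0.565, 0.232], [0.233, -0.563, 0.229], [0.099, -0.37, 0.003]]
352 [[0.056, -0.379, 0.003], [0.218, -0.568, 0.228], [0.222, -0.567, 0.226], [0.226, -0.565, 0.223], [0.23, -0.563, 0.219], [0.233, -0.559, 0.213]]
356 [[0.06, -0.387, 0.003], [0.217, -0.569, 0.223], [0.22, -0.567, 0.219], [0.225, -0.566, 0.218], [0.098, -0.391, 0.003], [0.108, -0.392, 0.003]]
0.032864466146722615 29.845498706563376 [0.46714997 0.3395037  0.16505596]
```

The fingertips sit about 30 mm above the reported TCP z, so the acorn is held by the tapered nut above the cup. I'll set it back down and regrip lower, on the cup.

Emit:
drive_tool([
  [0,0,0.9,0,0,0],
  [0,0,0.9,0,0,0],
  [0,0,0.9,0,0,0],
  [0,0,0.7,0,0,0],
  [0,0,0.4,0,0,0],
  [0,0,0.18,0,0,0],
  [0,0,0,0,0,0],
])

```text
time: 21.9
tool_pos: [0.4679, 0.3398, 0.009]
ee_rot: [3.141, 0.0, -0.0]
wrist_force: [-2.0, -1.8, 2.0]
width: 0.0327
finger_force: 29.9
```

Emit:
drive_tool([
  [0,0,0,0,0,0],
  [0,0,0,0,0,0],
  [0,0,0,0,0,0],
  [0,0,0,0,0,0],
], gripper=0)

```text
time: 22.4
tool_pos: [0.4681, 0.3401, 0.008]
ee_rot: [3.142, -0.0, -0.0]
wrist_force: [0.2, 0.3, -0.1]
width: 0.0695
finger_force: 0.0
```

```bash
python3 - <<'E'
from h import *
s=snap('side');X=s['xyz']
plan(.468,.3405,.007,0)
cv2.imwrite('pics/a3.png',cv2.resize(s['image'][90:180,240:320],None,fx=6,fy=6,interpolation=cv2.INTER_CUBIC))
m=(abs(X[...,0]-.468)<.02)&(X[...,1]>.26)&(X[...,1]<.31)&(X[...,2]>.012)&(X[...,2]<.1)
print('finger low z',np.percentile(X[m][:,2],[0,2,5,50]).round(4), m.sum())
E
```

```text
now [0.4681 0.34   0.008 ] rot [ 3.141  0.    -0.   ] wz -0.0 shift [-0.001 -0.012  0.026] j1 [ 0.53  0.24  1.54 -0.    1.36  2.1 ] t 22.45
finger low z [0.0394 0.0407 0.0423 0.0703] 109
```

View pics/a3.png

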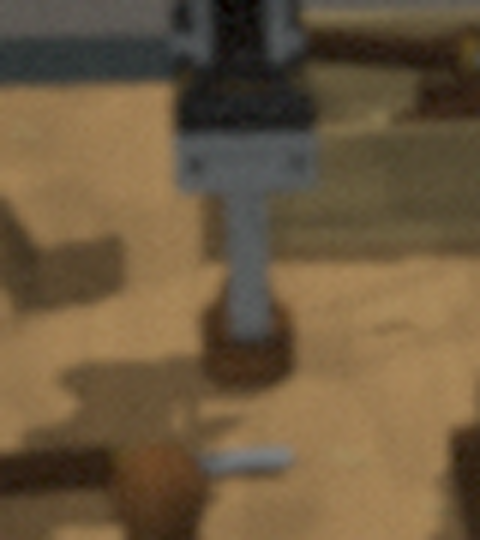

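The acorn stands upright and the fingertips end at about z=40 mm. I'll go 22 mm lower and grip.

Emit:
drive_tool([
  [0,0,0.25,0,0,0],
  [0,0,0.2,0,0,0],
  [0,0,0.1,0,0,0],
  [0,0,0,0,0,0],
])

```text
time: 22.95
tool_pos: [0.4676, 0.3398, -0.0147]
ee_rot: [3.141, 0.001, -0.0]
wrist_force: [-0.3, -0.9, 0.8]
width: 0.094
finger_force: 0.0
```

Emit:
drive_tool([
  [0,0,0,0,0,0],
  [0,0,0,0,0,0],
  [0,0,0,0,0,0],
  [0,0,0,0,0,0],
  [0,0,0,0,0,0],
  [0,0,0,0,0,0],
], gripper=1)

```text
time: 23.7
tool_pos: [0.4681, 0.3401, -0.0138]
ee_rot: [-3.142, -0.0, -0.0]
wrist_force: [-0.3, 0.6, 0.8]
width: 0.0497
finger_force: 30.0
```

Emit:
drive_tool([
  [0,0,-0.5,0,0,0],
  [0,0,-0.9,0,0,0],
  [0,0,-1,0,0,0],
  [0,0,-1,0,0,0],
  [0,0,-1,0,0,0],
  [0.69,0.788,0,0,0,0],
  [0.69,0.788,0,0,0,0],
  [0.69,0.788,0,0,0,0],
  [0.69,0.788,0,0,0,0],
  [0.69,0.788,0,0,0,0],
  [0,0,0,0,0,0],
  [0,0,0.5,0,0,0],
  [0,0,0.4,0,0,0],
  [0,0,0,0,0,0],
  [0,0,0,0,0,0],
])

```text
time: 25.58
tool_pos: [0.606, 0.1829, 0.1266]
ee_rot: [-3.142, -0.0, 0.001]
wrist_force: [-0.0, -0.4, -0.2]
width: 0.0493
finger_force: 30.0
```

```bash
python3 - <<'E'
from h import *
plan(.606,.1825,.0938,0)
s=snap('side');X=s['xyz'];v,u=np.indices(X.shape[:2])
m=(abs(X[...,0]-.606)<.05)&(abs(X[...,1]-.165)<.03)
for lo,hi in((.07,.10),(.143,.165)):
    k=m&(X[...,2]>lo)&(X[...,2]<hi); print(lo,'u',u[k].min(),u[k].max(),'x',np.percentile(X[k][:,0],[2,98]).round(4),'ymin',np.percentile(X[k][:,1],3).round(4))
E
```

```text
now [0.606  0.1829 0.1266] rot [-3.142e+00 -0.000e+00  1.000e-03] wz 0.01 shift [0.001 0.011 0.819] j1 [ 0.2   0.29  1.24 -0.    1.61  1.77] t 25.575
0.07 u 322 339 x [0.5784 0.6254] ymin 0.1572
0.143 u 322 340 x [0.5791 0.6252] ymin 0.1483
```

Emit:
drive_tool([
  [0,0,0.25,0,0,0],
  [0,0,0.25,0,0,0],
  [0,0,0.15,0,0,0],
  [0,0,0.1,0,0,0],
  [0,0,0.04,0,0,0],
  [0,0,0,0,0,0],
])

```text
time: 26.38
tool_pos: [0.6062, 0.1824, 0.0947]
ee_rot: [3.142, -0.0, -0.0]
wrist_force: [-0.0, -0.0, -1.6]
width: 0.0493
finger_force: 30.0
```

Emit:
drive_tool([
  [0,0,0.03,0,0,0],
  [0,0,0,0,0,0],
])

```text
time: 26.62
tool_pos: [0.6064, 0.1825, 0.0942]
ee_rot: [-3.141, -0.001, -0.0]
wrist_force: [-0.3, -0.9, 0.5]
width: 0.0496
finger_force: 30.0
```

Emit:
drive_tool([
  [0,0,0.04,0,0,0],
  [0,0,0,0,0,0],
])

```text
time: 26.88
tool_pos: [0.6066, 0.1825, 0.0942]
ee_rot: [-3.141, -0.003, -0.0]
wrist_force: [-2.3, -0.8, 7.1]
width: 0.0496
finger_force: 30.0
```

Emit:
drive_tool([
  [0,0,0,0,0,0],
  [0,0,0,0,0,0],
  [0,0,0,0,0,0],
  [0,0,0,0,0,0],
], gripper=0)

```text
time: 27.38
tool_pos: [0.6059, 0.1824, 0.0913]
ee_rot: [3.141, 0.001, -0.0]
wrist_force: [0.5, 0.2, -0.3]
width: 0.0859
finger_force: 0.0
```

Emit:
drive_tool([
  [0,0,-0.4,0,0,0],
  [0,0,-0.7,0,0,0],
  [0,0,-0.7,0,0,0],
  [0,0,-0.7,0,0,1],
  [0,0,0,0,0,1],
  [0,0,0,0,0,1],
  [0,0,0,0,0,1],
  [0,0,0,0,0,1],
  [0,0,0,0,0,1],
  [0,0,0,0,0,1],
  [0.688,0.708,0,0,0,0],
  [0.688,0.708,0,0,0,0],
  [0.688,0.708,0,0,0,0],
  [0.688,0.708,0,0,0,0],
  [0.688,0.708,0,0,0,0],
  [0,0,0,0,0,0],
  [0,0,0,0,0,0],
])

```text
time: 29.5
tool_pos: [0.6202, -0.0141, 0.1927]
ee_rot: [-3.14, -0.001, -0.7]
wrist_force: [0.6, 0.4, -1.1]
width: 0.0942
finger_force: 0.0
```

```bash
python3 - <<'E'
from h import *
plan(.620,-.0145,-.02,-.7)
s=snap('top');X=s['xyz'][135:200,195:265].reshape(-1,3); q=X[X[:,2]>.15]; print('acorn',q[q[:,2]>q[:,2].max()-.005].mean(0).round(4),q[:,2].max())
t=snap('side')['image'][60:200,250:400]
cv2.imwrite('pics/b1.png',cv2.resize(t,None,fx=4,fy=4,interpolation=cv2.INTER_CUBIC))
E
```

```text
now [ 0.6202 -0.0141  0.1927] rot [-3.14e+00 -1.00e-03 -7.00e-01] wz -0.0 shift [2.000e-03 1.100e-02 5.318e+00] j1 [-0.11  0.24  1.17  0.    1.73  2.16] t 29.5
acorn [ 0.3162 -0.0404  1.2938] 1.2938077231020786
```

View pics/b1.png

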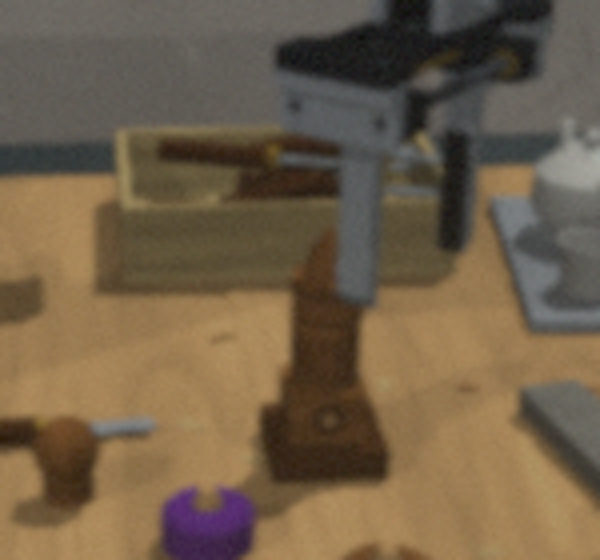

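The first stack looks straight, though the gripper hides part of it. I'll descend on the bun.

Emit:
drive_tool([
  [0,0,0.9,0,0,0],
  [0,0,0.9,0,0,0],
  [0,0,0.9,0,0,0],
  [0,0,0.9,0,0,0],
  [0,0,0.8,0,0,0],
  [0,0,0.5,0,0,0],
  [0,0,0.3,0,0,0],
  [0,0,0,0,0,0],
])

```text
time: 30.6
tool_pos: [0.6199, -0.0142, -0.0165]
ee_rot: [3.141, 0.001, -0.7]
wrist_force: [0.1, 0.8, 0.5]
width: 0.0938
finger_force: 0.0
```

Emit:
drive_tool([
  [0,0,0,0,0,0],
  [0,0,0,0,0,0],
  [0,0,0,0,0,0],
  [0,0,0,0,0,0],
  [0,0,0,0,0,0],
  [0,0,0,0,0,0],
], gripper=1)

```text
time: 31.35
tool_pos: [0.6201, -0.015, -0.0156]
ee_rot: [3.141, -0.001, -0.7]
wrist_force: [-1.0, -1.1, 4.1]
width: 0.0609
finger_force: 30.0
```

Emit:
drive_tool([
  [0,0,-0.5,0,0,0],
  [0,0,-0.9,0,0,0],
  [0,0,-0.8,0,0,0],
  [0,0,0,0,0,0],
])

```text
time: 31.85
tool_pos: [0.6229, -0.0144, 0.0761]
ee_rot: [-3.136, -0.007, -0.7]
wrist_force: [-0.1, -0.3, -2.2]
width: 0.061
finger_force: 30.0
```

```bash
python3 - <<'E'
from h import *
plan(.5965,-.245,.0,-.7)
s=snap('top');X=s['xyz'][130:200,195:265].reshape(-1,3); q=X[(X[:,2]>.15)&(X[:,2]<.3)]; print('acorn',q[q[:,2]>q[:,2].max()-.006].mean(0).round(4),q[:,2].max().round(4))
E
```

```text
now [ 0.6229 -0.0144  0.0761] rot [-3.136 -0.007 -0.7  ] wz 0.0 shift [3.209 4.833 1.903] j1 [-0.11  0.28  1.35  0.    1.5   2.16] t 31.85
acorn [0.6064 0.182  0.1734] 0.1763
```

Emit:
drive_tool([
  [0.543,0.798,0,0,0,0],
  [0.543,0.798,0,0,0,0],
  [0.543,0.798,0,0,0,0],
  [0.543,0.798,0,0,0,0],
  [0.543,0.798,0,0,0,0],
  [0.543,0.798,0,0,0,0],
  [0,0,0,0,0,0],
  [0,0,0.5,0,0,0],
  [0,0,0.3,0,0,0],
  [0,0,0,0,0,0],
  [0,0,0,0,0,0],
])

```text
time: 33.28
tool_pos: [0.5965, -0.2443, 0.0398]
ee_rot: [-3.142, -0.0, -0.699]
wrist_force: [0.2, -0.2, -1.0]
width: 0.0606
finger_force: 30.0
```

```bash
python3 - <<'E'
from h import *
plan(.5965,-.245,.0074,-.7)
s=snap('side');X=s['xyz'];v,u=np.indices(X.shape[:2])
m=(abs(X[...,0]-.6)<.06)&(abs(X[...,1]+.25)<.06)
for lo,hi in((.006,.02),(.055,.08)):
    k=m&(X[...,2]>lo)&(X[...,2]<hi); print(lo,'u',u[k].min(),u[k].max(),'x',np.percentile(X[k][:,0],[2,98]).round(4),'ymin',np.percentile(X[k][:,1],3).round(4))
cv2.imwrite('pics/b2.png',cv2.resize(s['image'][190:310,280:430],None,fx=4,fy=4,interpolation=cv2.INTER_CUBIC))
E
```

```text
now [ 0.5965 -0.2443  0.0398] rot [-3.142 -0.    -0.699] wz 0.01 shift [0.012 0.014 0.809] j1 [-0.48  0.36  1.33 -0.    1.46  1.79] t 33.275
0.006 u 332 380 x [0.5519 0.6284] ymin -0.2887
0.055 u 339 370 x [0.5633 0.6224] ymin -0.2781
```

View pics/b2.png

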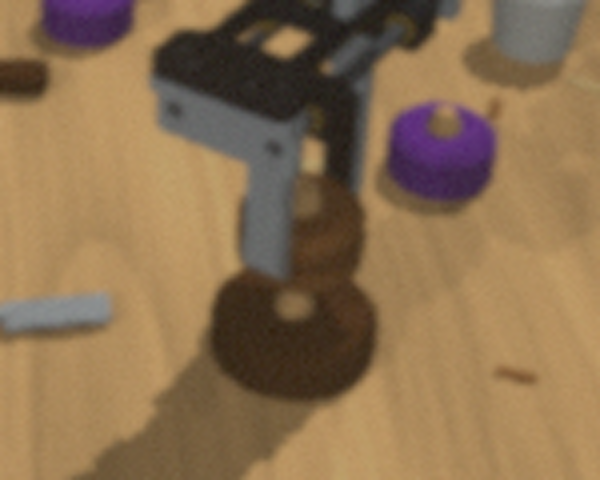

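```bash
python3 - <<'E'
from h import *
s=snap('side')
K=np.array([[s['fx'],0,s['cx']],[0,s['fy'],s['cy']],[0,0,1.]])
P=np.array([[.5965,-.245,z] for z in(.012,.036,.07,.098)])
p=cv2.projectPoints(P,np.array(s['rvec'],float),np.array(s['tvec'],float),K,None)[0][:,0]; print(((p-[280,190])*4).round(1))
E
```

```text
[[295.9 324.7]
 [298.8 288. ]
 [302.9 234.2]
 [306.5 188. ]]
```

Both the bun and the foot agree with the projected axis to within 1 px, so I'll lower it.

Emit:
drive_tool([
  [0,0,0.25,0,0,0],
  [0,0,0.25,0,0,0],
  [0,0,0.15,0,0,0],
  [0,0,0.1,0,0,0],
  [0,0,0.05,0,0,0],
  [0,0,0,0,0,0],
])

```text
time: 34.12
tool_pos: [0.5963, -0.2451, 0.0084]
ee_rot: [3.142, -0.0, -0.7]
wrist_force: [-2.4, 1.2, 1.1]
width: 0.0608
finger_force: 30.0
```

Emit:
drive_tool([
  [0,0,0.04,0,0,0],
  [0,0,0,0,0,0],
])

```text
time: 34.38
tool_pos: [0.5964, -0.245, 0.0084]
ee_rot: [3.142, -0.001, -0.7]
wrist_force: [-3.6, 2.5, 7.0]
width: 0.0606
finger_force: 30.0
```

Emit:
drive_tool([
  [0,0,0,0,0,0],
  [0,0,0,0,0,0],
  [0,0,0,0,0,0],
  [0,0,0,0,0,0],
], gripper=0)

```text
time: 34.88
tool_pos: [0.5962, -0.245, 0.0058]
ee_rot: [3.141, 0.0, -0.7]
wrist_force: [-0.2, -0.2, 1.0]
width: 0.0936
finger_force: 0.0
```

Emit:
drive_tool([
  [0,0,-0.5,0,0,0],
  [0,0,-1,0,0,0],
  [0,0,-1,0,0,0],
  [-0.858,-0.414,0,0,0,0],
  [-0.858,-0.414,0,0,0,0],
  [-0.858,-0.414,0,0,0,0],
  [-0.858,-0.414,0,0,0,0],
  [-0.858,-0.414,0,0,0,0],
  [-0.858,-0.414,0,0,0,0],
  [-0.858,-0.414,0,0,0,0],
  [-0.858,-0.414,0,0,0,0],
  [-0.858,-0.414,0,0,0,0],
  [-0.858,-0.414,0,0,0,0],
  [-0.858,-0.414,0,0,0,0],
  [0,0,0,0,0,0],
  [0,0,0,0,0,0],
])

```text
time: 36.88
tool_pos: [0.4256, 0.1373, 0.1073]
ee_rot: [-3.14, -0.002, -0.7]
wrist_force: [1.6, -0.9, 0.0]
width: 0.0941
finger_force: 0.0
```

```bash
python3 - <<'E'
from h import *
plan(.425,.1375,-.01,-.7)
tops(390,175,.054)
E
```

```text
now [0.4256 0.1373 0.1073] rot [-3.14e+00 -2.00e-03 -7.00e-01] wz 0.0 shift [-0.016  0.006  2.932] j1 [ 0.19 -0.12  1.72 -0.    1.54  2.46] t 36.875
z 0.0542 rect ((597.0362548828125, -242.35939025878906), (59.33818054199219, 56.94269561767578), 28.458412170410156)
spigot [ 0.5967 -0.2435  0.0659] 0.0711 27
```

The bun is home (top at 54.2 mm). Next is the ball.

Emit:
drive_tool([
  [0,0,0.8,0,0,0],
  [0,0,0.8,0,0,0],
  [0,0,0.7,0,0,0],
  [0,0,0.4,0,0,0],
  [0,0,0.2,0,0,0],
  [0,0,0,0,0,0],
])

```text
time: 37.67
tool_pos: [0.4253, 0.1374, -0.0097]
ee_rot: [3.142, -0.0, -0.701]
wrist_force: [0.3, 0.3, -0.1]
width: 0.0944
finger_force: 0.0
```

Emit:
drive_tool([
  [0,0,0,0,0,0],
  [0,0,0,0,0,0],
  [0,0,0,0,0,0],
  [0,0,0,0,0,0],
  [0,0,0,0,0,0],
  [0,0,0,0,0,0],
  [0,0,0,0,0,0],
], gripper=1)

```text
time: 38.55
tool_pos: [0.4247, 0.1374, -0.0098]
ee_rot: [3.141, 0.0, -0.7]
wrist_force: [-1.7, -1.6, 1.6]
width: 0.0446
finger_force: 30.0
```

Emit:
drive_tool([
  [0,0,-0.4,0,0,0],
  [0,0,-0.8,0,0,0],
  [0,0,-0.9,0,0,0],
  [0,0,-0.8,0,0,0],
  [0,0,0,0,0,0],
])

```text
time: 39.17
tool_pos: [0.4275, 0.1382, 0.1099]
ee_rot: [-3.135, -0.005, -0.7]
wrist_force: [0.4, 0.3, -1.4]
width: 0.0448
finger_force: 30.0
```

```bash
python3 - <<'E'
from h import *
plan(.5968,-.2435,.046,-.7)
s=snap('side');cv2.imwrite('pics/c1.png',cv2.resize(s['image'][70:190,200:330],None,fx=4,fy=4,interpolation=cv2.INTER_CUBIC))
E
```

```text
now [0.4275 0.1382 0.1099] rot [-3.135 -0.005 -0.7  ] wz -0.0 shift [9.384 4.573 1.598] j1 [ 0.19 -0.12  1.72  0.    1.54  2.46] t 39.175
```

View pics/c1.png

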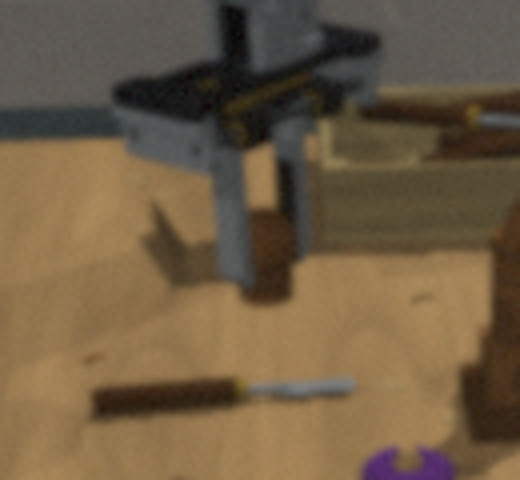

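The ball is held upright and the chisel is undisturbed. I'll carry it to the bun.

Emit:
drive_tool([
  [0.857,0.413,0,0,0,0],
  [0.857,0.413,0,0,0,0],
  [0.857,0.413,0,0,0,0],
  [0.857,0.413,0,0,0,0],
  [0.857,0.413,0,0,0,0],
  [0.857,0.413,0,0,0,0],
  [0.857,0.413,0,0,0,0],
  [0.857,0.413,0,0,0,0],
  [0.857,0.413,0,0,0,0],
  [0.857,0.413,0,0,0,0],
  [0.857,0.413,0,0,0,0],
  [0,0,0,0,0,0],
  [0,0,0.5,0,0,0],
  [0,0,0.25,0,0,0],
  [0,0,0,0,0,0],
  [0,0,0,0,0,0],
])

```text
time: 41.22
tool_pos: [0.5963, -0.2438, 0.0765]
ee_rot: [-3.142, -0.0, -0.699]
wrist_force: [-0.2, 0.3, -0.3]
width: 0.0446
finger_force: 30.0
```

```bash
python3 - <<'E'
from h import *
plan(.5966,-.244,.0438,-.7)
s=snap('side');cv2.imwrite('pics/c2.png',cv2.resize(s['image'][190:310,280:430],None,fx=4,fy=4,interpolation=cv2.INTER_CUBIC))
E
```

```text
now [ 0.5963 -0.2438  0.0765] rot [-3.142 -0.    -0.699] wz 0.01 shift [ 0.009 -0.002  0.816] j1 [-0.48  0.33  1.28 -0.    1.52  1.79] t 41.225
```

View pics/c2.png

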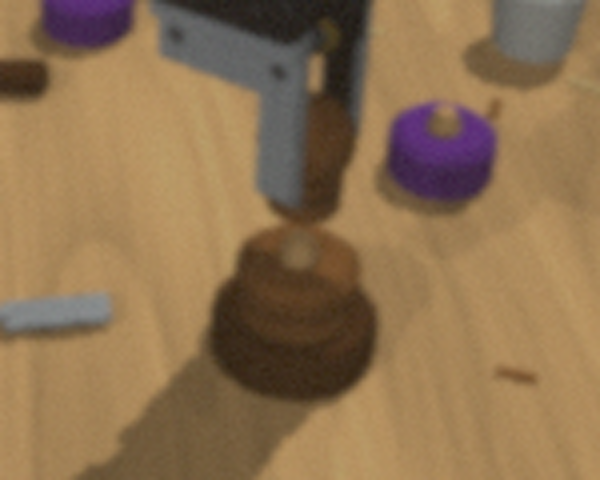

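The neck (305,205) is over the bun's spigot (299,248), consistent with the perspective lean. I'll lower it.

Emit:
drive_tool([
  [0,0,0.25,0,0,0],
  [0,0,0.25,0,0,0],
  [0,0,0.15,0,0,0],
  [0,0,0.1,0,0,0],
  [0,0,0.05,0,0,0],
  [0,0,0,0,0,0],
])

```text
time: 42.02
tool_pos: [0.5965, -0.2445, 0.0445]
ee_rot: [-3.141, -0.001, -0.7]
wrist_force: [0.1, 0.3, -0.3]
width: 0.0449
finger_force: 30.0
```

Emit:
drive_tool([
  [0,0,0.04,0,0,0],
  [0,0,0,0,0,0],
])

```text
time: 42.28
tool_pos: [0.5967, -0.2447, 0.0442]
ee_rot: [-3.141, -0.002, -0.7]
wrist_force: [-1.8, 0.8, 5.4]
width: 0.0447
finger_force: 30.0
```

Contact is felt at the expected height. I'll release, lift and retreat toward the robot.

Emit:
drive_tool([
  [0,0,0,0,0,0],
  [0,0,0,0,0,0],
  [0,0,0,0,0,0],
  [0,0,0,0,0,0],
  [0,0,0,0,0,0],
], gripper=0)

```text
time: 42.9
tool_pos: [0.5962, -0.2443, 0.0424]
ee_rot: [3.142, 0.0, -0.7]
wrist_force: [-0.3, 1.2, 0.4]
width: 0.0913
finger_force: 0.0
```

Emit:
drive_tool([
  [0,0,-0.4,0,0,0],
  [0,0,-0.8,0,0,0],
  [0,0,-0.9,0,0,0],
  [0,0,-0.6,0,0,0],
  [-0.8,0.5,0,0,0,0],
  [-0.8,0.5,0,0,0,0],
  [-0.8,0.5,0,0,0,0],
  [-0.8,0.5,0,0,0,0],
  [-0.8,0.5,0,0,0,0],
  [-0.8,0.5,0,0,0,0],
  [0,0,0,0,0,0],
  [0,0,0,0,0,0],
])

```text
time: 44.4
tool_pos: [0.3729, -0.2128, 0.1518]
ee_rot: [-3.141, -0.003, -0.7]
wrist_force: [0.5, -0.3, -0.7]
width: 0.094
finger_force: 0.0
```

```bash
python3 - <<'E'
from h import *
s=snap('top');X=s['xyz']
for n,(u,v,h) in dict(acorn=(231,165,.174),ball=(390,174,.114)).items():
    q=X[v-30:v+30,u-30:u+30].reshape(-1,3);q=q[(q[:,2]>h-.02)&(q[:,2]<h+.03)];print(n,q[q[:,2]>q[:,2].max()-.006].mean(0).round(4),q[:,2].max().round(4))
for n,(u,v) in dict(ch1=(214,250),ch2=(297,250),ch3=(382,245)).items():
    l=cv2.connectedComponents(((X[...,2]>.012)&(X[...,2]<.1)).astype(np.uint8))[1]; q=X[l==l[v,u]]; q=q[abs(q[:,2]-.015)<.004]
    print(n,np.round(cv2.minAreaRect((q[:,:2]*1000).astype(np.float32))[0]))
b=snap('side')['image']
cv2.imwrite('pics/f.png',np.hstack([cv2.resize(b[80:200,280:390],(366,400)),cv2.resize(b[190:310,300:420],(400,400))]))
E
```

```text
acorn [0.6068 0.1824 0.1721] 0.1765
ball [ 0.5976 -0.2405  0.1145] 0.1184
ch1 [356. 215.]
ch2 [428.  -2.]
ch3 [501.  14.]
```

View pics/f.png

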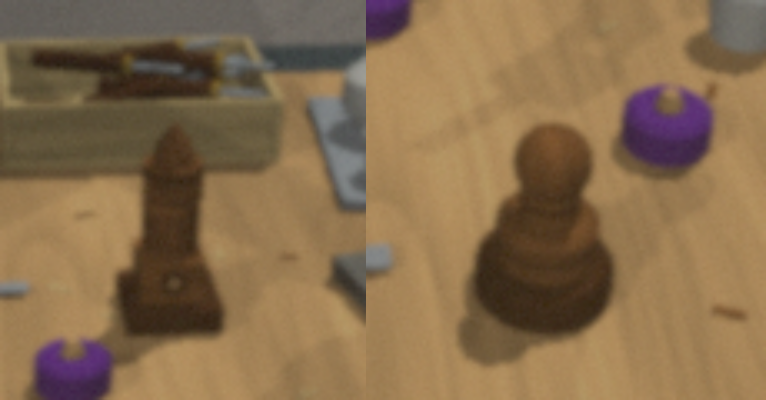

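Both stacks are upright and fully home: the acorn tip and ball top read 2 to 4 mm above nominal, in line with the reading bias seen on other parts. Nothing touched the chisels. Handing in.

```bash
python3 -c "
from bench import close_job
print(close_job())"
```

```text
the job is handed in; nothing more can be done
None
```

Job handed in at about 45 s: plinth, drum and acorn are stacked on the square foot, bun and ball on the round foot, and everything is let go. Heights and views show all five pieces home; I kept clear of the chisels, but the arm hid chisel c from the top camera in my last check.

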